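# Put the microscope optics back in their trays

## Robot

A 6-joint arm with a two-finger parallel gripper is mounted at the origin on the work surface. World frame = base frame: x ahead of the robot, y to its left, z up, the work surface at z = 0. Lengths are in m, angles in rad, forces in N, time in s.
With the tool pointing down it reaches from about 0.35 to 0.875 m from the base axis. Payload 4.2 kg.
Tool frame: the origin (TCP) lies where the fingers leave the gripper's body, on its centre line; the fingertips stand 70 mm ahead of it and the grasp point (between the pads) lies 51 mm ahead of it; z points along the fingers, y is the line along which they close (so a half turn about z gives the same grasp; the last joint's range is limited). The gripper opens to 87 mm and grips with 3 to 60 N. Pads are 19 mm wide; open, the fingers measure 117 mm over their backs; the gripper's body (75 mm by 190 mm) begins 51 mm behind the grasp point.
Start: joints at [1.386, 0.385, 0.008, 0, -1.194, -0.259], TCP at [0.268, 0.564, 0.292] pointing down, gripper open.
Joint ranges: [-3.14, 3.14], [-1.21, 2.06], [-1.07, 1.41], [-3.16, 2.05], [-2.99, -0.16], [-3.1, 3.1]. Speed limits (rad/s): [2.79, 2.79, 3.14, 3.14, 3.14, 3.14].

## Interface

Orientations are given as a rotation vector (axis times angle).
In Python, from bench import ctrl gives the robot as it stands.
- The arm moves only by the tool servo_tool, never from a script. Its argument "steps" is a list of rows, each an object of numbers: "x", "y", "z": the shift along the tool's x, y, z in m; "wx", "wy", "wz": the turn, a rotation vector about the tool's x, y, z in degrees. In form: [{"x": .., "y": .., "z": .., "wx": .., "wy": .., "wz": ..}, ...]. A call has 1 to 12 rows; each row is the pose to reach, as a shift and turn from the pose commanded when the call began, along the tool's axes at that moment; what a row does not reach only later rows make up. A row lasts 1/10 s, in which the tool goes at most 50 mm and 8.59 degrees, less where a joint would pass 70% of its speed; a pose out of reach is approached as far as the arm can. A call with a gripper value outside its range is refused whole. "grip" is the closure, from -1 (fully open) to 1 (shut), set as the call begins (left out, the last holds). The fingers move at their own pace and stop on an object; the grip force is fixed at half the most. Time passes only in rows, so rows that repeat a pose let the fingers close. It gives the time, the measured TCP pose, the force, the opening and the grip force at its end, in the units of the state.
- ctrl.get_state(): the state, without advancing time (a new reading comes with each control period).
- ctrl.camera(name): name is "side" or "top"; returns a dict with "img" (384x512x3 uint8, red, green, blue), "depth" (384x512 float32, m along the optical axis (not along the pixel's ray), 0 where there is no reading), "camera_matrix" (3x3 intrinsics, pixels), "dist_coeffs" ([k1, k2, p1, p2, k3] as OpenCV has them; the pictures are not rectified), "position" and "orientation" of the camera in the world. Camera axes: x right, y down, z forward; pixel columns grow to the right and rows downward; lengths in m; the calibration is good to about 2 mm. A picture is of the moment at which its call begins.
- ctrl.close_job(): hands the job in; it is judged then, once.
The state is a dict: "t": time; "joints": joint angles; "qvel": joint speeds; "effort": joint torques, N m; "tcp_pos": TCP position; "tool_rot": TCP orientation; "ft_force": force on the tool from outside, world axes, zero at the start; "wrist_torque": the same for the moment, N m; "grip_width": finger opening in m; "gripper_force": force on a finger pad.
Only numpy, scipy, OpenCV 4.12 (cv2) and the standard library are available. Lean on these libraries where they do the work, as an engineer would, in place of code of your own. Each camera call takes 0.05 s, during which the arm holds its last target. There are 200 camera calls.

## Task

Clear up the microscope's loose optics: stand the two eyepieces upright in the oblong two-bay tray, one to a bay, stand the two slim objectives upright in the square four-bay tray, each in a bay of its own, and lay the lens cell flat, glass up, in the round dish. Set everything down gently inside its place, without dropping it or letting it fall over, and leave the culture dish and the forceps where they are.

Things in the scene. Friction and masses are not known exactly. Their poses are not given: they have to be found in the camera images.
- eyepiece_a: Eyepiece, standing on its wide rubber eyecup: black foot 44 mm across and 10 mm high, black barrel 38 mm across up to 28 mm, then a bare steel tube 30 mm across from 28 mm up to its flat top at 62 mm. 90 g. Origin: centre of its underside; z up when it stands. Round, so its yaw means nothing.
- eyepiece_b: A second eyepiece, identical to eyepiece_a.
- objective_a: Microscope objective, standing on its threaded end: slim steel cylinder 26 mm across (foot 24 mm) with straight sides up to 32 mm and a black band low down, then tapering to a nose 14 mm across, top at 46 mm. 80 g. Origin: centre of its underside; z up when it stands. Round.
- objective_b: A second objective, identical to objective_a.
- lens_cell: Lens in its mount, lying flat: black disc 52 mm across and 24 mm thick with straight sides, the slightly domed glass on top. 80 g. Origin: centre of its underside; z up, glass upwards. Round.
- two_bay_tray: Tray for eyepieces, fixed to the bench: oblong grey open tray, 80 mm (its x) by 155 mm (its y) outside, 18 mm high, walls, floor and divider 4 mm thick. One divider makes two bays, each 72 by 71 mm inside and as high as the rim; bay centres at y = +37.5 and -37.5 mm. Origin: centre of its underside; the bay floor is 4 mm above it.
- four_bay_tray: Tray for objectives, fixed to the bench: square grey open tray, 105 by 105 mm outside, 18 mm high, walls, floor and dividers 3 mm thick. A cross of dividers makes four bays, each 48 by 48 mm inside; bay centres at x = +-25.5, y = +-25.5 mm. Origin: centre of its underside; the bay floor is 3 mm above it.
- round_dish: Dish for the lens, fixed to the bench: shallow round grey dish, 84 mm across outside, 76 mm inside, rim 11 mm high. Origin: centre of its underside; the inner floor is 3 mm above it.
- culture_dish: Bystander: closed clear culture dish with a white paper disc on it, 60 mm across, 16 mm high, loose, 50 g. Origin: centre of its underside. Leave it where it is.
- forceps: Bystander: steel forceps lying flat, 12 mm wide, about 120 mm long along its y, 8 mm high, loose, 30 g. Origin: near the middle, on the underside. Leave them where they are.

How it is judged:
At the end, for the whole second after the job is handed in: Each eyepiece stands on the floor of its own bay of the two-bay tray, each objective in its own bay of the four-bay tray, and the lens cell lies in the round dish within 15 mm of its centre; all upright within 0.12 rad, released and at rest. Anywhere inside a bay will do (((y of eyepiece_a in the frame of two_bay_tray between 0.018 and 0.057 m and y of eyepiece_b in the frame of two_bay_tray between -0.057 and -0.018 m) or (y of eyepiece_a in the frame of two_bay_tray between -0.057 and -0.018 m and y of eyepiece_b in the frame of two_bay_tray between 0.018 and 0.057 m)) and (((x of objective_a in the frame of four_bay_tray between 0.012 and 0.04 m and x of objective_b in the frame of four_bay_tray between -0.04 and -0.012 m) or (x of objective_a in the frame of four_bay_tray between -0.04 and -0.012 m and x of objective_b in the frame of four_bay_tray between 0.012 and 0.04 m)) or ((y of objective_a in the frame of four_bay_tray between 0.012 and 0.04 m and y of objective_b in the frame of four_bay_tray between -0.04 and -0.012 m) or (y of objective_a in the frame of four_bay_tray between -0.04 and -0.012 m and y of objective_b in the frame of four_bay_tray between 0.012 and 0.04 m))) and x of eyepiece_a in the frame of two_bay_tray between -0.018 and 0.018 m and z of each of eyepiece_a, eyepiece_b in the frame of two_bay_tray below 0.008 m and x of eyepiece_b in the frame of two_bay_tray between -0.018 and 0.018 m and (x of objective_a in the frame of four_bay_tray between 0.012 and 0.04 m or x of objective_a in the frame of four_bay_tray between -0.04 and -0.012 m) and (y of objective_a in the frame of four_bay_tray between 0.012 and 0.04 m or y of objective_a in the frame of four_bay_tray between -0.04 and -0.012 m) and z of each of objective_a, objective_b in the frame of four_bay_tray below 0.007 m and (x of objective_b in the frame of four_bay_tray between 0.012 and 0.04 m or x of objective_b in the frame of four_bay_tray between -0.04 and -0.012 m) and (y of objective_b in the frame of four_bay_tray between 0.012 and 0.04 m or y of objective_b in the frame of four_bay_tray between -0.04 and -0.012 m) and horizontal distance between lens_cell and round_dish below 0.015 m and z of lens_cell in the frame of round_dish below 0.007 m and angle between each of eyepiece_a, eyepiece_b, objective_a, objective_b, lens_cell's own z axis and vertical below 0.12 rad and linear speed of each of eyepiece_a, eyepiece_b, objective_a, objective_b, lens_cell below 0.02 m/s and angular speed of each of eyepiece_a, eyepiece_b, objective_a, objective_b, lens_cell below 0.3 rad/s); the robot touches nothing.
It fails at once if an optic falls over (angle between any of eyepiece_a, eyepiece_b, objective_a, objective_b, lens_cell's own z axis and vertical above 0.8 rad).
It fails at once if an optic is dropped (free fall of about 25 mm or more) ((linear speed of eyepiece_a above 0.7 m/s and contact force between eyepiece_a and the fingers below 0.02 N) or (linear speed of eyepiece_b above 0.7 m/s and contact force between eyepiece_b and the fingers below 0.02 N) or (linear speed of objective_a above 0.7 m/s and contact force between objective_a and the fingers below 0.02 N) or (linear speed of objective_b above 0.7 m/s and contact force between objective_b and the fingers below 0.02 N) or (linear speed of lens_cell above 0.7 m/s and contact force between lens_cell and the fingers below 0.02 N)).
It fails at once if the culture dish or the forceps are pushed more than 15 mm (distance of any of culture_dish, forceps from where it was at the start of the episode above 0.015 m).
It also fails if it takes over 128 s, if anything falls off the work surface, if the arm or the gripper's body presses on something with over 40 N, if the wrist force passes 120 N, or if a joint passes its speed limit or range.

## Working session

There is one attempt and no reset: what is moved stays moved. The work goes in short steps, Python scripts to look and compute and a tool call to move; the robot and the scene stay as the last step left them, time stands still between calls to the robot, and variables do not carry over. Pictures are saved under pics/ and viewed, at most 14 in all, crops included, and the job is handed in when it is done.

Besides the shell and the picture viewer there is one more tool, called after ">>>" as name(argument=value, ...) on one line, values as JSON. servo_tool: Moves the arm, as the interface text tells. Its arguments: {"type":"object","properties":{"steps":{"type":"array"},"grip":{"type":"number"}},"required":["steps"]}

```bash
ls; mkdir -p pics; python3 - <<'E'
from bench import ctrl
import cv2,numpy as np
for n in("top","side"):
    c=ctrl.camera(n); np.savez(f"{n}0.npz",**c)
    cv2.imwrite(f"pics/{n}0.png",cv2.resize(c["img"][:,:,::-1],(768,576)))
    print(n,c["camera_matrix"],c["dist_coeffs"],c["position"],c["orientation"])
print(ctrl.get_state())
E
```

```text
pics
top [[366.88544477   0.         250.28954809]
 [  0.         366.88544477 188.70932307]
 [  0.           0.           1.        ]] [-0.02093974  0.          0.          0.          0.        ] [ 0.37294303 -0.00471454  0.88075807] [-2.10115311  2.15194088 -0.15050634]
side [[375.40606919   0.         249.978187  ]
 [  0.         375.40606919 190.72335807]
 [  0.           0.           1.        ]] [-0.02503709  0.          0.          0.          0.        ] [-0.02004242 -0.50665354  0.72001618] [-2.17848291  0.90848209 -0.40992769]
{'t': 0.1, 'joints': array([ 1.38561564e+00,  3.85454450e-01,  6.75224973e-03, -4.62094520e-04,
       -1.19400716e+00, -2.58571477e-01]), 'qvel': array([-0.00035696, -0.00354307,  0.00246469,  0.00205144, -0.00230372,
       -0.0006313 ]), 'effort': array([-7.26186536e-04, -3.91692209e+01,  1.87935930e+01,  4.23196837e+00,
        1.34791961e-02, -7.17752300e-05]), 'tcp_pos': array([0.26814655, 0.5640966 , 0.29127605]), 'tool_rot': array([ 3.06264145e+00, -6.91176015e-01, -5.63637967e-04]), 'ft_force': array([0.50815367, 0.08549363, 0.23061012]), 'wrist_torque': array([0.05924473, 0.00070239, 0.02722968]), 'gripper_force': 0.0, 'grip_width': 0.08702499939759047}
```

View pics/top0.png

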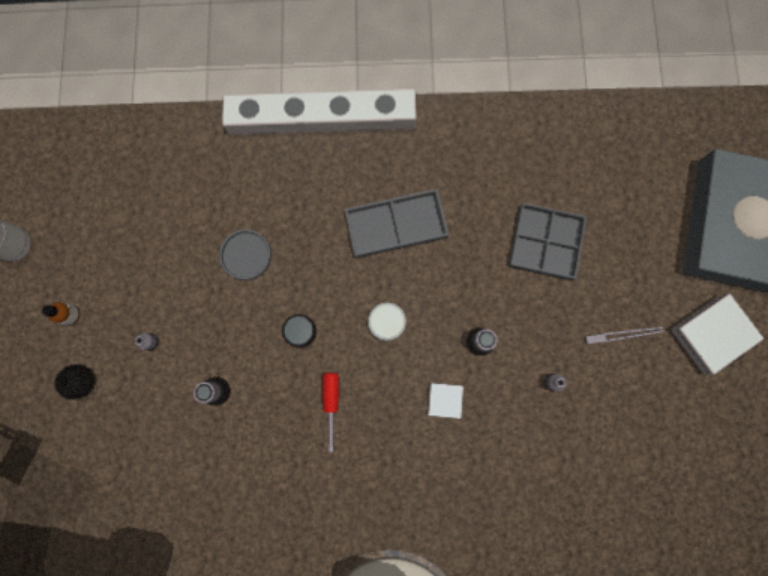

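View pics/side0.png

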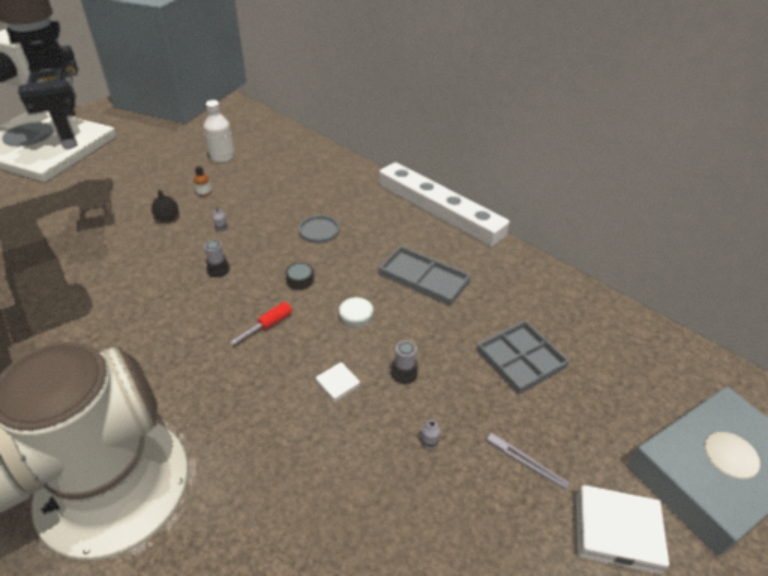

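The top view, in 768x576 pixels, shows:
- **Eyepieces:** (483,341) and (211,392)
- **Objectives:** (146,341) and (556,382)
- **Lens cell:** (299,331)
- **Dish:** (245,255)
- **Two-bay tray:** (396,223)
- **Four-bay tray:** (546,241)
- **Culture dish:** (387,321)
- **Forceps:** about (625,335)

The side view agrees, and everything is standing.

```bash
cat > h.py <<'E'
import numpy as np,cv2
from scipy.spatial.transform import Rotation as R
def cloud(c):
    h,w=c["depth"].shape
    uv=np.stack(np.meshgrid(np.arange(w),np.arange(h)),-1).reshape(-1,1,2).astype(float)
    n=cv2.undistortPoints(uv,c["camera_matrix"],c["dist_coeffs"])[:,0]
    d=c["depth"].reshape(-1,1)
    P=np.hstack([n*d,d])@R.from_rotvec(c["orientation"]).as_matrix().T+c["position"]
    P[d[:,0]==0]=np.nan
    return P.reshape(h,w,3)
def roi(P,u,v,r,lo,hi):   # u,v in 1.5x picture
    u,v,r=int(u/1.5),int(v/1.5),int(r/1.5)
    Q=P[max(v-r,0):v+r+1,max(u-r,0):u+r+1].reshape(-1,3)
    return Q[(Q[:,2]>lo)&(Q[:,2]<hi)]
E
python3 - <<'E'
from h import *
c=dict(np.load("top0.npz")); P=cloud(c)
for n,u,v,r,lo,hi in [("eyeR",483,341,22,.05,.08),("eyeL",208,392,24,.05,.08),("objL",146,341,16,.036,.06),("objR",556,382,16,.036,.06),
  ("lens",299,331,24,.016,.04),("dish",245,255,36,.006,.02),("two",396,223,60,.011,.03),("four",546,241,55,.011,.03),("cult",387,321,26,.01,.03),("forc",625,335,48,.004,.02),("table",330,480,20,-.05,.05)]:
    Q=roi(P,u,v,r,lo,hi)
    (a,b),(s,t),ang=cv2.minAreaRect(Q[:,:2].astype(np.float32))
    print(n,len(Q),Q.mean(0).round(4),np.median(Q[:,2]).round(4),"rect",np.round([a,b,s,t,ang],4))
E
```

```text
eyeR 159 [ 0.4199 -0.15    0.0608] 0.0611 rect [ 0.4198 -0.1506  0.0294  0.0299 23.7772]
eyeL 167 [0.3514 0.2679 0.0609] 0.0612 rect [3.51400e-01 2.68700e-01 2.89000e-02 2.99000e-02 4.27294e+01]
objL 52 [0.4311 0.3756 0.0421] 0.0427 rect [4.30900e-01 3.76100e-01 1.64000e-02 1.86000e-02 8.86637e+01]
objR 55 [ 0.3541 -0.2568  0.0416] 0.0424 rect [ 3.53300e-01 -2.57000e-01  1.43000e-02  1.78000e-02  8.84966e+01]
lens 380 [0.4434 0.1344 0.0236] 0.0237 rect [ 0.4432  0.1346  0.05    0.0496 43.3773]
dish 188 [0.5712 0.2255 0.0093] 0.0094 rect [ 0.5706  0.2256  0.0828  0.0822 60.9084]
two 436 [ 0.6158 -0.0239  0.0159] 0.0161 rect [ 0.6158 -0.0231  0.0815  0.1549 11.2552]
four 432 [ 0.579  -0.2676  0.0155] 0.0156 rect [ 0.5792 -0.2664  0.1038  0.1066 75.6362]
cult 497 [ 0.4548 -0.004   0.0158] 0.0157 rect [ 4.54500e-01 -4.50000e-03  5.70000e-02  5.73000e-02  8.86609e+01]
forc 141 [ 0.4232 -0.363   0.006 ] 0.0057 rect [ 0.4251 -0.3768  0.0126  0.1209  6.6472]
table 728 [ 0.2122  0.0896 -0.0017] -0.0017 rect [2.12300e-01 8.97000e-02 6.10000e-02 5.89000e-02 8.90396e+01]
```

>>> servo_tool(steps=[{"x": 0.05, "y": 0.06, "z": 0.02, "wz": -6}, {"x": 0.1, "y": 0.12, "z": 0.04, "wz": -12}, {"x": 0.15, "y": 0.17, "z": 0.06, "wz": -18}, {"x": 0.202, "y": 0.232, "z": 0.09, "wz": -25.44}, {"x": 0.202, "y": 0.232, "z": 0.09, "wz": -25.44}, {"x": 0.202, "y": 0.232, "z": 0.09, "wz": -25.44}, {"x": 0.202, "y": 0.232, "z": 0.09, "wz": -25.44}, {"x": 0.202, "y": 0.232, "z": 0.09, "wz": -25.44}, {"x": 0.202, "y": 0.232, "z": 0.09, "wz": -25.44}, {"x": 0.202, "y": 0.232, "z": 0.09, "wz": -25.44}], grip=-1)

```text
invalid input at $.steps[0]: expected keys x, y, z, wx, wy, wz
```

>>> servo_tool(steps=[{"x": 0.05, "y": 0.06, "z": 0.02, "wx": 0, "wy": 0, "wz": -6}, {"x": 0.1, "y": 0.12, "z": 0.04, "wx": 0, "wy": 0, "wz": -12}, {"x": 0.15, "y": 0.17, "z": 0.06, "wx": 0, "wy": 0, "wz": -18}, {"x": 0.202, "y": 0.232, "z": 0.09, "wx": 0, "wy": 0, "wz": -25.44}, {"x": 0.202, "y": 0.232, "z": 0.09, "wx": 0, "wy": 0, "wz": -25.44}, {"x": 0.202, "y": 0.232, "z": 0.09, "wx": 0, "wy": 0, "wz": -25.44}, {"x": 0.202, "y": 0.232, "z": 0.09, "wx": 0, "wy": 0, "wz": -25.44}, {"x": 0.202, "y": 0.232, "z": 0.09, "wx": 0, "wy": 0, "wz": -25.44}, {"x": 0.202, "y": 0.232, "z": 0.09, "wx": 0, "wy": 0, "wz": -25.44}, {"x": 0.202, "y": 0.232, "z": 0.09, "wx": 0, "wy": 0, "wz": -25.44}, {"x": 0.202, "y": 0.232, "z": 0.09, "wx": 0, "wy": 0, "wz": -25.44}], grip=-1)

```text
t: 1.2
tcp_pos: [0.3512, 0.2694, 0.2026]
tool_rot: [-3.141, -0.003, -0.001]
ft_force: [-0.0, -0.6, 0.4]
grip_width: 0.0871
gripper_force: 0.0
```

```bash
python3 - <<'E'
from bench import ctrl
from h import *
s=ctrl.get_state();print(s["t"],s["tcp_pos"],s["tool_rot"],s["joints"].round(2));print(R.from_rotvec(s["tool_rot"]).as_matrix().round(4))
E
```

```text
1.2 [0.351173   0.26941526 0.20258218] [-3.14071622e+00 -2.57662501e-03 -9.77007486e-04] [ 1.02  0.17 -0.55  0.   -0.85  0.55]
[[ 1.0e+00  1.6e-03  6.0e-04]
 [ 1.6e-03 -1.0e+00  9.0e-04]
 [ 6.0e-04 -9.0e-04 -1.0e+00]]
```

>>> servo_tool(steps=[{"x": 0, "y": 0.001, "z": 0.04, "wx": 0, "wy": 0, "wz": 0}, {"x": 0, "y": 0.001, "z": 0.08, "wx": 0, "wy": 0, "wz": 0}, {"x": 0, "y": 0.001, "z": 0.106, "wx": 0, "wy": 0, "wz": 0}, {"x": 0, "y": 0.001, "z": 0.106, "wx": 0, "wy": 0, "wz": 0}, {"x": 0, "y": 0.001, "z": 0.106, "wx": 0, "wy": 0, "wz": 0}, {"x": 0, "y": 0.001, "z": 0.106, "wx": 0, "wy": 0, "wz": 0}])

```text
t: 1.8
tcp_pos: [0.3518, 0.2686, 0.0977]
tool_rot: [-3.139, -0.002, -0.003]
ft_force: [-0.5, -0.1, -0.2]
grip_width: 0.0867
gripper_force: 0.0
```

>>> servo_tool(steps=[{"x": 0, "y": 0, "z": 0, "wx": 0, "wy": 0, "wz": 0}, {"x": 0, "y": 0, "z": 0, "wx": 0, "wy": 0, "wz": 0}, {"x": 0, "y": 0, "z": 0, "wx": 0, "wy": 0, "wz": 0}, {"x": 0, "y": 0, "z": 0, "wx": 0, "wy": 0, "wz": 0}, {"x": 0, "y": 0, "z": 0, "wx": 0, "wy": 0, "wz": 0}, {"x": 0, "y": 0, "z": 0, "wx": 0, "wy": 0, "wz": 0}, {"x": 0, "y": 0, "z": 0, "wx": 0, "wy": 0, "wz": 0}, {"x": 0, "y": 0, "z": 0, "wx": 0, "wy": 0, "wz": 0}, {"x": 0, "y": 0, "z": 0, "wx": 0, "wy": 0, "wz": 0}, {"x": 0, "y": 0, "z": 0, "wx": 0, "wy": 0, "wz": 0}], grip=1)

```text
t: 2.8
tcp_pos: [0.3512, 0.2673, 0.0963]
tool_rot: [-3.141, -0.0, -0.0]
ft_force: [0.0, -0.2, 0.6]
grip_width: 0.0342
gripper_force: 30.0
```

Width 34 mm instead of 30 suggests the fingertips, at about 26 mm, are catching the barrel shoulder at 28 mm. I'll regrip 6 mm higher.

>>> servo_tool(steps=[{"x": 0, "y": 0, "z": 0, "wx": 0, "wy": 0, "wz": 0}, {"x": 0, "y": 0, "z": 0, "wx": 0, "wy": 0, "wz": 0}, {"x": 0, "y": 0, "z": 0, "wx": 0, "wy": 0, "wz": 0}, {"x": 0, "y": 0, "z": 0, "wx": 0, "wy": 0, "wz": 0}, {"x": 0, "y": 0, "z": -0.006, "wx": 0, "wy": 0, "wz": 0}, {"x": 0, "y": 0, "z": -0.006, "wx": 0, "wy": 0, "wz": 0}, {"x": 0, "y": 0, "z": -0.006, "wx": 0, "wy": 0, "wz": 0}, {"x": 0, "y": 0, "z": -0.006, "wx": 0, "wy": 0, "wz": 0}], grip=-0.2)

```text
t: 3.6
tcp_pos: [0.3511, 0.2672, 0.1023]
tool_rot: [-3.141, -0.0, -0.0]
ft_force: [-0.7, -0.0, -0.1]
grip_width: 0.0523
gripper_force: 0.0
```

>>> servo_tool(steps=[{"x": 0, "y": 0, "z": 0, "wx": 0, "wy": 0, "wz": 0}, {"x": 0, "y": 0, "z": 0, "wx": 0, "wy": 0, "wz": 0}, {"x": 0, "y": 0, "z": 0, "wx": 0, "wy": 0, "wz": 0}, {"x": 0, "y": 0, "z": 0, "wx": 0, "wy": 0, "wz": 0}, {"x": 0, "y": 0, "z": 0, "wx": 0, "wy": 0, "wz": 0}, {"x": 0, "y": 0, "z": 0, "wx": 0, "wy": 0, "wz": 0}, {"x": 0, "y": 0, "z": 0, "wx": 0, "wy": 0, "wz": 0}, {"x": 0, "y": 0, "z": 0, "wx": 0, "wy": 0, "wz": 0}, {"x": 0, "y": 0, "z": 0, "wx": 0, "wy": 0, "wz": 0}, {"x": 0, "y": 0, "z": 0, "wx": 0, "wy": 0, "wz": 0}], grip=1)

```text
t: 4.6
tcp_pos: [0.3511, 0.2671, 0.1022]
tool_rot: [3.141, 0.0, -0.0]
ft_force: [-0.2, 0.3, -0.3]
grip_width: 0.029
gripper_force: 30.0
```

>>> servo_tool(steps=[{"x": 0, "y": 0, "z": -0.01, "wx": 0, "wy": 0, "wz": 0}, {"x": 0, "y": 0, "z": -0.03, "wx": 0, "wy": 0, "wz": 0}, {"x": 0, "y": 0, "z": -0.06, "wx": 0, "wy": 0, "wz": 0}, {"x": 0.02, "y": 0.02, "z": -0.08, "wx": 0, "wy": 0, "wz": 0}, {"x": 0.04, "y": 0.04, "z": -0.08, "wx": 0, "wy": 0, "wz": 0}, {"x": 0.065, "y": 0.065, "z": -0.08, "wx": 0, "wy": 0, "wz": 0}, {"x": 0.09, "y": 0.09, "z": -0.08, "wx": 0, "wy": 0, "wz": 0}, {"x": 0.115, "y": 0.115, "z": -0.08, "wx": 0, "wy": 0, "wz": 0}, {"x": 0.14, "y": 0.14, "z": -0.08, "wx": 0, "wy": 0, "wz": 0}, {"x": 0.165, "y": 0.165, "z": -0.08, "wx": 0, "wy": 0, "wz": 0}, {"x": 0.19, "y": 0.19, "z": -0.08, "wx": 0, "wy": 0, "wz": 0}, {"x": 0.21, "y": 0.21, "z": -0.08, "wx": 0, "wy": 0, "wz": 0}])

```text
t: 5.8
tcp_pos: [0.5623, 0.0557, 0.1829]
tool_rot: [-3.142, 0.001, -0.001]
ft_force: [-0.4, 0.4, -1.8]
grip_width: 0.0288
gripper_force: 30.0
```

>>> servo_tool(steps=[{"x": 0.02, "y": 0.02, "z": 0, "wx": 0, "wy": 0, "wz": 0}, {"x": 0.037, "y": 0.034, "z": 0, "wx": 0, "wy": 0, "wz": 0}, {"x": 0.047, "y": 0.044, "z": 0, "wx": 0, "wy": 0, "wz": 0}, {"x": 0.047, "y": 0.044, "z": 0, "wx": 0, "wy": 0, "wz": 0}, {"x": 0.047, "y": 0.044, "z": 0, "wx": 0, "wy": 0, "wz": 0}, {"x": 0.047, "y": 0.044, "z": 0, "wx": 0, "wy": 0, "wz": 0}])

```text
t: 6.4
tcp_pos: [0.6075, 0.0138, 0.1824]
tool_rot: [-3.142, -0.002, 0.001]
ft_force: [0.3, 0.3, -0.2]
grip_width: 0.0288
gripper_force: 30.0
```

>>> servo_tool(steps=[{"x": 0.001, "y": 0.001, "z": 0.02, "wx": 0, "wy": 0, "wz": 0}, {"x": 0.001, "y": 0.001, "z": 0.04, "wx": 0, "wy": 0, "wz": 0}, {"x": 0.001, "y": 0.001, "z": 0.055, "wx": 0, "wy": 0, "wz": 0}, {"x": 0.001, "y": 0.001, "z": 0.065, "wx": 0, "wy": 0, "wz": 0}, {"x": 0.001, "y": 0.001, "z": 0.07, "wx": 0, "wy": 0, "wz": 0}, {"x": 0.001, "y": 0.001, "z": 0.073, "wx": 0, "wy": 0, "wz": 0}, {"x": 0.001, "y": 0.001, "z": 0.075, "wx": 0, "wy": 0, "wz": 0}, {"x": 0.001, "y": 0.001, "z": 0.0755, "wx": 0, "wy": 0, "wz": 0}, {"x": 0.001, "y": 0.001, "z": 0.0755, "wx": 0, "wy": 0, "wz": 0}, {"x": 0.001, "y": 0.001, "z": 0.0755, "wx": 0, "wy": 0, "wz": 0}])

```text
t: 7.4
tcp_pos: [0.6094, 0.0122, 0.1072]
tool_rot: [-3.141, -0.0, -0.001]
ft_force: [-0.6, 0.6, 0.3]
grip_width: 0.0285
gripper_force: 30.0
```

```bash
python3 - <<'E'
from bench import ctrl
import cv2,numpy as np
c=ctrl.camera("side");i=c["img"][:,:,::-1][110:290,210:410]
cv2.imwrite("pics/s1.png",cv2.resize(i,(600,540)));print(ctrl.get_state()["ft_force"])
E
```

```text
[-0.2950807   0.11336853 -0.33642094]
```

View pics/s1.png

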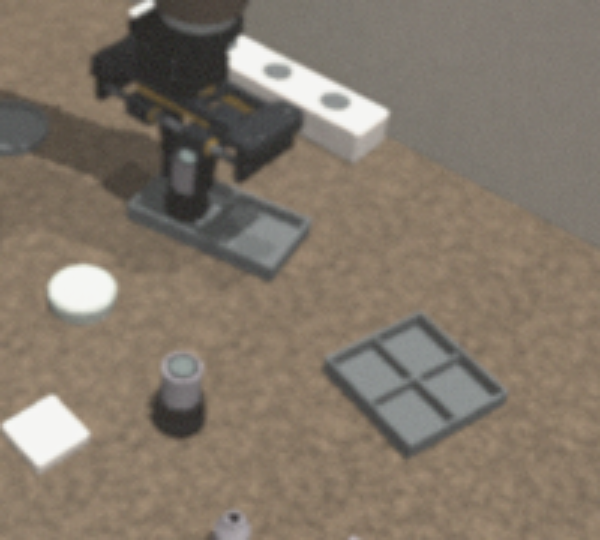

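The eyepiece stands upright in the near-left bay (crop about (185,200)), just above the floor. Releasing it, then moving to the lens cell.

>>> servo_tool(steps=[{"x": 0, "y": 0, "z": 0.0005, "wx": 0, "wy": 0, "wz": 0}, {"x": 0, "y": 0, "z": 0.0005, "wx": 0, "wy": 0, "wz": 0}, {"x": 0, "y": 0, "z": 0.0005, "wx": 0, "wy": 0, "wz": 0}, {"x": 0, "y": 0, "z": 0.0005, "wx": 0, "wy": 0, "wz": 0}, {"x": 0, "y": 0, "z": 0.0005, "wx": 0, "wy": 0, "wz": 0}, {"x": 0, "y": 0, "z": 0.0005, "wx": 0, "wy": 0, "wz": 0}, {"x": 0, "y": 0, "z": -0.02, "wx": 0, "wy": 0, "wz": 0}, {"x": 0, "y": 0, "z": -0.05, "wx": 0, "wy": 0, "wz": 0}, {"x": 0, "y": 0, "z": -0.08, "wx": 0, "wy": 0, "wz": 0}, {"x": -0.04, "y": -0.03, "z": -0.08, "wx": 0, "wy": 0, "wz": 0}], grip=-0.2)

```text
t: 8.45
tcp_pos: [0.5749, 0.0417, 0.1914]
tool_rot: [-3.14, 0.004, -0.021]
ft_force: [-0.0, 2.8, 0.9]
grip_width: 0.0521
gripper_force: 0.0
```

>>> servo_tool(steps=[{"x": -0.04, "y": -0.03, "z": 0, "wx": 0, "wy": 0, "wz": 0}, {"x": -0.08, "y": -0.06, "z": 0, "wx": 0, "wy": 0, "wz": 0}, {"x": -0.115, "y": -0.085, "z": 0, "wx": 0, "wy": 0, "wz": 0}, {"x": -0.126, "y": -0.092, "z": 0, "wx": 0, "wy": 0, "wz": 0}, {"x": -0.126, "y": -0.092, "z": 0, "wx": 0, "wy": 0, "wz": 0}, {"x": -0.126, "y": -0.092, "z": 0.03, "wx": 0, "wy": 0, "wz": 0}, {"x": -0.126, "y": -0.092, "z": 0.06, "wx": 0, "wy": 0, "wz": 0}, {"x": -0.126, "y": -0.092, "z": 0.06, "wx": 0, "wy": 0, "wz": 0}, {"x": -0.126, "y": -0.092, "z": 0.06, "wx": 0, "wy": 0, "wz": 0}], grip=-1)

```text
t: 9.35
tcp_pos: [0.4442, 0.1339, 0.1268]
tool_rot: [3.141, -0.001, -0.0]
ft_force: [0.1, 0.7, 0.4]
grip_width: 0.0869
gripper_force: 0.0
```

>>> servo_tool(steps=[{"x": -0.001, "y": 0, "z": 0.02, "wx": 0, "wy": 0, "wz": 0}, {"x": -0.001, "y": 0, "z": 0.04, "wx": 0, "wy": 0, "wz": 0}, {"x": -0.001, "y": 0, "z": 0.045, "wx": 0, "wy": 0, "wz": 0}, {"x": -0.001, "y": 0, "z": 0.045, "wx": 0, "wy": 0, "wz": 0}, {"x": -0.001, "y": 0, "z": 0.045, "wx": 0, "wy": 0, "wz": 0}, {"x": -0.001, "y": 0, "z": 0.045, "wx": 0, "wy": 0, "wz": 0}])

```text
t: 9.95
tcp_pos: [0.4429, 0.1346, 0.0829]
tool_rot: [-3.14, -0.0, -0.003]
ft_force: [0.7, -0.0, -0.5]
grip_width: 0.0867
gripper_force: 0.0
```

>>> servo_tool(steps=[{"x": 0, "y": 0, "z": 0, "wx": 0, "wy": 0, "wz": 0}, {"x": 0, "y": 0, "z": 0, "wx": 0, "wy": 0, "wz": 0}, {"x": 0, "y": 0, "z": 0, "wx": 0, "wy": 0, "wz": 0}, {"x": 0, "y": 0, "z": 0, "wx": 0, "wy": 0, "wz": 0}, {"x": 0, "y": 0, "z": 0, "wx": 0, "wy": 0, "wz": 0}, {"x": 0, "y": 0, "z": 0, "wx": 0, "wy": 0, "wz": 0}, {"x": 0, "y": 0, "z": 0, "wx": 0, "wy": 0, "wz": 0}, {"x": 0, "y": 0, "z": 0, "wx": 0, "wy": 0, "wz": 0}, {"x": 0, "y": 0, "z": 0, "wx": 0, "wy": 0, "wz": 0}, {"x": 0, "y": 0, "z": 0, "wx": 0, "wy": 0, "wz": 0}], grip=1)

```text
t: 10.95
tcp_pos: [0.4422, 0.1342, 0.0817]
tool_rot: [3.142, 0.0, 0.0]
ft_force: [0.3, 0.0, 0.5]
grip_width: 0.051
gripper_force: 30.0
```

>>> servo_tool(steps=[{"x": 0, "y": 0, "z": -0.01, "wx": 0, "wy": 0, "wz": 0}, {"x": 0, "y": 0, "z": -0.03, "wx": 0, "wy": 0, "wz": 0}, {"x": 0, "y": 0, "z": -0.05, "wx": 0, "wy": 0, "wz": 0}, {"x": 0.02, "y": -0.015, "z": -0.06, "wx": 0, "wy": 0, "wz": 0}, {"x": 0.045, "y": -0.033, "z": -0.06, "wx": 0, "wy": 0, "wz": 0}, {"x": 0.07, "y": -0.051, "z": -0.06, "wx": 0, "wy": 0, "wz": 0}, {"x": 0.095, "y": -0.069, "z": -0.06, "wx": 0, "wy": 0, "wz": 0}, {"x": 0.115, "y": -0.083, "z": -0.06, "wx": 0, "wy": 0, "wz": 0}, {"x": 0.1275, "y": -0.0913, "z": -0.06, "wx": 0, "wy": 0, "wz": 0}, {"x": 0.1275, "y": -0.0913, "z": -0.06, "wx": 0, "wy": 0, "wz": 0}, {"x": 0.1275, "y": -0.0913, "z": -0.06, "wx": 0, "wy": 0, "wz": 0}, {"x": 0.1275, "y": -0.0913, "z": -0.06, "wx": 0, "wy": 0, "wz": 0}])

```text
t: 12.15
tcp_pos: [0.5687, 0.2249, 0.1418]
tool_rot: [3.141, -0.0, -0.002]
ft_force: [0.1, -0.4, -0.4]
grip_width: 0.0516
gripper_force: 30.0
```

>>> servo_tool(steps=[{"x": 0, "y": 0, "z": 0.02, "wx": 0, "wy": 0, "wz": 0}, {"x": 0, "y": 0, "z": 0.035, "wx": 0, "wy": 0, "wz": 0}, {"x": 0, "y": 0, "z": 0.045, "wx": 0, "wy": 0, "wz": 0}, {"x": 0, "y": 0, "z": 0.05, "wx": 0, "wy": 0, "wz": 0}, {"x": 0, "y": 0, "z": 0.053, "wx": 0, "wy": 0, "wz": 0}, {"x": 0, "y": 0, "z": 0.055, "wx": 0, "wy": 0, "wz": 0}, {"x": 0, "y": 0, "z": 0.056, "wx": 0, "wy": 0, "wz": 0}, {"x": 0, "y": 0, "z": 0.056, "wx": 0, "wy": 0, "wz": 0}, {"x": 0, "y": 0, "z": 0.056, "wx": 0, "wy": 0, "wz": 0}, {"x": 0, "y": 0, "z": 0.056, "wx": 0, "wy": 0, "wz": 0}])

```text
t: 13.15
tcp_pos: [0.5698, 0.2256, 0.086]
tool_rot: [-3.141, -0.0, -0.001]
ft_force: [0.4, 0.5, -0.7]
grip_width: 0.0513
gripper_force: 30.0
```

>>> servo_tool(steps=[{"x": 0, "y": 0, "z": 0.001, "wx": 0, "wy": 0, "wz": 0}, {"x": 0, "y": 0, "z": 0.001, "wx": 0, "wy": 0, "wz": 0}, {"x": 0, "y": 0, "z": 0.001, "wx": 0, "wy": 0, "wz": 0}, {"x": 0, "y": 0, "z": 0.001, "wx": 0, "wy": 0, "wz": 0}, {"x": 0, "y": 0, "z": 0.001, "wx": 0, "wy": 0, "wz": 0}, {"x": 0, "y": 0, "z": 0.001, "wx": 0, "wy": 0, "wz": 0}, {"x": 0, "y": 0, "z": -0.02, "wx": 0, "wy": 0, "wz": 0}, {"x": 0, "y": 0, "z": -0.06, "wx": 0, "wy": 0, "wz": 0}, {"x": 0, "y": 0, "z": -0.1, "wx": 0, "wy": 0, "wz": 0}, {"x": -0.03, "y": -0.03, "z": -0.1, "wx": 0, "wy": 0, "wz": 0}], grip=-0.6)

```text
t: 14.15
tcp_pos: [0.5444, 0.2556, 0.1922]
tool_rot: [-3.135, 0.006, -0.019]
ft_force: [0.6, 1.3, 0.1]
grip_width: 0.0693
gripper_force: 0.0
```

>>> servo_tool(steps=[{"x": -0.03, "y": -0.035, "z": 0, "wx": 0, "wy": 0, "wz": 0}, {"x": -0.06, "y": -0.07, "z": 0, "wx": 0, "wy": 0, "wz": 0}, {"x": -0.09, "y": -0.1, "z": 0, "wx": 0, "wy": 0, "wz": 0}, {"x": -0.109, "y": -0.12, "z": 0, "wx": 0, "wy": 0, "wz": 0}, {"x": -0.109, "y": -0.12, "z": 0, "wx": 0, "wy": 0, "wz": 0}, {"x": -0.109, "y": -0.12, "z": 0, "wx": 0, "wy": 0, "wz": 0}, {"x": -0.109, "y": -0.12, "z": 0, "wx": 0, "wy": 0, "wz": 0}], grip=-0.5)

```text
t: 14.85
tcp_pos: [0.4311, 0.3749, 0.1857]
tool_rot: [3.141, -0.001, -0.0]
ft_force: [0.0, 0.3, -0.2]
grip_width: 0.0651
gripper_force: 0.0
```

```bash
python3 - <<'E'
from h import *
from bench import ctrl
P=cloud(dict(np.load("top0.npz")))
for n,u,v,r,lo in [("bottle",60,312,22,.02),("black",75,380,25,.01)]:
    Q=roi(P,u,v,r,lo,.3);print(n,Q.min(0).round(3),Q.max(0).round(3))
s=ctrl.get_state();print(s["tcp_pos"],s["ft_force"])
P=cloud(ctrl.camera("top"))
Q=roi(P,245,255,36,.018,.045);print("lens",len(Q),Q.mean(0))
Q=roi(P,390,223,60,.05,.09);print("eye",len(Q),Q.mean(0))
E
```

```text
bottle [0.462 0.496 0.02 ] [0.495 0.53  0.067]
black [0.343 0.46  0.011] [0.397 0.508 0.069]
[0.43105551 0.37491662 0.18570668] [ 0.03873059  0.32811367 -0.20854387]
lens 368 [0.57056394 0.22463503 0.02655732]
eye 153 [0.60816899 0.01226976 0.06450278]
```

Lens cell and first eyepiece are placed correctly, and the neighbouring objects are below the gripper body. Next is the left objective.

>>> servo_tool(steps=[{"x": 0, "y": -0.001, "z": 0.035, "wx": 0, "wy": 0, "wz": 0}, {"x": 0, "y": -0.001, "z": 0.07, "wx": 0, "wy": 0, "wz": 0}, {"x": 0, "y": -0.001, "z": 0.09, "wx": 0, "wy": 0, "wz": 0}, {"x": 0, "y": -0.001, "z": 0.097, "wx": 0, "wy": 0, "wz": 0}, {"x": 0, "y": -0.001, "z": 0.097, "wx": 0, "wy": 0, "wz": 0}, {"x": 0, "y": -0.001, "z": 0.097, "wx": 0, "wy": 0, "wz": 0}, {"x": 0, "y": -0.001, "z": 0.097, "wx": 0, "wy": 0, "wz": 0}])

```text
t: 15.6
tcp_pos: [0.4313, 0.3771, 0.0902]
tool_rot: [-3.139, -0.0, -0.003]
ft_force: [1.0, -0.8, 0.4]
grip_width: 0.0656
gripper_force: 0.0
```

>>> servo_tool(steps=[{"x": 0, "y": 0, "z": 0, "wx": 0, "wy": 0, "wz": 0}, {"x": 0, "y": 0, "z": 0, "wx": 0, "wy": 0, "wz": 0}, {"x": 0, "y": 0, "z": 0, "wx": 0, "wy": 0, "wz": 0}, {"x": 0, "y": 0, "z": 0, "wx": 0, "wy": 0, "wz": 0}, {"x": 0, "y": 0, "z": 0, "wx": 0, "wy": 0, "wz": 0}, {"x": 0, "y": 0, "z": 0, "wx": 0, "wy": 0, "wz": 0}, {"x": 0, "y": 0, "z": 0, "wx": 0, "wy": 0, "wz": 0}, {"x": 0, "y": 0, "z": 0, "wx": 0, "wy": 0, "wz": 0}, {"x": 0, "y": 0, "z": 0, "wx": 0, "wy": 0, "wz": 0}, {"x": 0, "y": 0, "z": 0, "wx": 0, "wy": 0, "wz": 0}], grip=1)

```text
t: 16.6
tcp_pos: [0.4306, 0.3766, 0.0887]
tool_rot: [-3.141, -0.0, -0.0]
ft_force: [0.2, 0.9, 0.3]
grip_width: 0.0247
gripper_force: 30.0
```

>>> servo_tool(steps=[{"x": 0, "y": 0, "z": -0.01, "wx": 0, "wy": 0, "wz": 0}, {"x": 0, "y": 0, "z": -0.03, "wx": 0, "wy": 0, "wz": 0}, {"x": 0, "y": 0, "z": -0.06, "wx": 0, "wy": 0, "wz": 0}, {"x": 0.005, "y": 0.02, "z": -0.09, "wx": 0, "wy": 0, "wz": 0}, {"x": 0.014, "y": 0.05, "z": -0.1, "wx": 0, "wy": 0, "wz": 0}, {"x": 0.025, "y": 0.085, "z": -0.1, "wx": 0, "wy": 0, "wz": 0}, {"x": 0.035, "y": 0.12, "z": -0.1, "wx": 0, "wy": 0, "wz": 0}, {"x": 0.045, "y": 0.155, "z": -0.1, "wx": 0, "wy": 0, "wz": 0}, {"x": 0.055, "y": 0.19, "z": -0.1, "wx": 0, "wy": 0, "wz": 0}, {"x": 0.065, "y": 0.225, "z": -0.1, "wx": 0, "wy": 0, "wz": 0}, {"x": 0.075, "y": 0.255, "z": -0.1, "wx": 0, "wy": 0, "wz": 0}, {"x": 0.08, "y": 0.28, "z": -0.1, "wx": 0, "wy": 0, "wz": 0}])

```text
t: 17.8
tcp_pos: [0.511, 0.0947, 0.1894]
tool_rot: [-3.142, 0.001, -0.001]
ft_force: [0.3, 0.8, -0.6]
grip_width: 0.0246
gripper_force: 30.0
```

>>> servo_tool(steps=[{"x": 0.008, "y": 0.03, "z": 0, "wx": 0, "wy": 0, "wz": 0}, {"x": 0.018, "y": 0.065, "z": 0, "wx": 0, "wy": 0, "wz": 0}, {"x": 0.028, "y": 0.1, "z": 0, "wx": 0, "wy": 0, "wz": 0}, {"x": 0.038, "y": 0.135, "z": 0, "wx": 0, "wy": 0, "wz": 0}, {"x": 0.048, "y": 0.17, "z": 0, "wx": 0, "wy": 0, "wz": 0}, {"x": 0.058, "y": 0.205, "z": 0, "wx": 0, "wy": 0, "wz": 0}, {"x": 0.068, "y": 0.24, "z": 0, "wx": 0, "wy": 0, "wz": 0}, {"x": 0.078, "y": 0.275, "z": 0, "wx": 0, "wy": 0, "wz": 0}, {"x": 0.088, "y": 0.31, "z": 0, "wx": 0, "wy": 0, "wz": 0}, {"x": 0.096, "y": 0.335, "z": 0, "wx": 0, "wy": 0, "wz": 0}, {"x": 0.1, "y": 0.345, "z": 0, "wx": 0, "wy": 0, "wz": 0}, {"x": 0.1, "y": 0.345, "z": 0, "wx": 0, "wy": 0, "wz": 0}])

```text
t: 19.0
tcp_pos: [0.6106, -0.2496, 0.1886]
tool_rot: [-3.141, 0.003, 0.0]
ft_force: [0.2, 0.1, -1.5]
grip_width: 0.0252
gripper_force: 30.0
```

>>> servo_tool(steps=[{"x": 0, "y": 0, "z": 0, "wx": 0, "wy": 0, "wz": 0}, {"x": 0, "y": 0, "z": 0, "wx": 0, "wy": 0, "wz": 0}, {"x": 0, "y": 0, "z": 0, "wx": 0, "wy": 0, "wz": 0}, {"x": 0, "y": 0, "z": 0, "wx": 0, "wy": 0, "wz": 0}])

```text
t: 19.4
tcp_pos: [0.6108, -0.2475, 0.1891]
tool_rot: [-3.142, -0.002, -0.0]
ft_force: [0.4, 0.5, -1.7]
grip_width: 0.0252
gripper_force: 30.0
```

>>> servo_tool(steps=[{"x": 0, "y": 0.001, "z": 0.02, "wx": 0, "wy": 0, "wz": 0}, {"x": 0, "y": 0.001, "z": 0.045, "wx": 0, "wy": 0, "wz": 0}, {"x": 0, "y": 0.001, "z": 0.065, "wx": 0, "wy": 0, "wz": 0}, {"x": 0, "y": 0.001, "z": 0.08, "wx": 0, "wy": 0, "wz": 0}, {"x": 0, "y": 0.001, "z": 0.088, "wx": 0, "wy": 0, "wz": 0}, {"x": 0, "y": 0.001, "z": 0.093, "wx": 0, "wy": 0, "wz": 0}, {"x": 0, "y": 0.001, "z": 0.096, "wx": 0, "wy": 0, "wz": 0}, {"x": 0, "y": 0.001, "z": 0.096, "wx": 0, "wy": 0, "wz": 0}, {"x": 0, "y": 0.001, "z": 0.096, "wx": 0, "wy": 0, "wz": 0}, {"x": 0, "y": 0.001, "z": 0.096, "wx": 0, "wy": 0, "wz": 0}])

```text
t: 20.4
tcp_pos: [0.6111, -0.2495, 0.0935]
tool_rot: [3.141, 0.0, 0.002]
ft_force: [-0.1, -0.1, -1.7]
grip_width: 0.0248
gripper_force: 30.0
```

```bash
python3 - <<'E'
from bench import ctrl
import cv2
c=ctrl.camera("side");i=c["img"][:,:,::-1][140:320,260:460]
cv2.imwrite("pics/s2.png",cv2.resize(i,(600,540)));s=ctrl.get_state();print(s["ft_force"],s["tcp_pos"])
E
```

```text
[ 0.45542518 -0.2245438  -1.16155708] [ 0.61104726 -0.24950483  0.09342618]
```

View pics/s2.png

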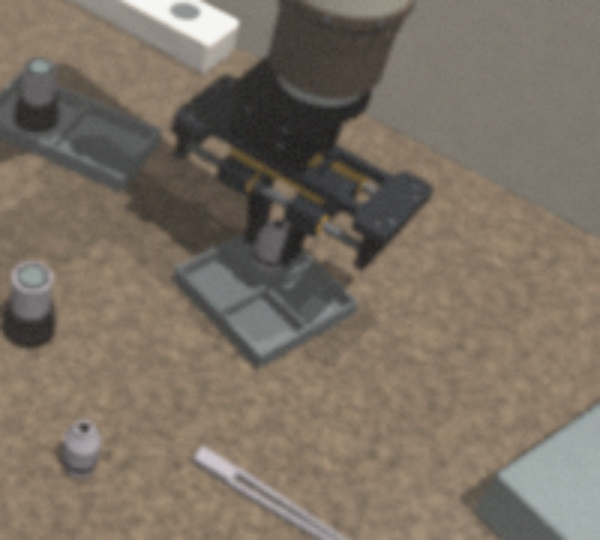

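The objective hangs upright in the far bay (crop about (270,245)), about 1.5 mm above the floor. Lowering and releasing it.

>>> servo_tool(steps=[{"x": 0, "y": 0, "z": 0.001, "wx": 0, "wy": 0, "wz": 0}, {"x": 0, "y": 0, "z": 0.0015, "wx": 0, "wy": 0, "wz": 0}, {"x": 0, "y": 0, "z": 0.0015, "wx": 0, "wy": 0, "wz": 0}])

```text
t: 20.75
tcp_pos: [0.6109, -0.2495, 0.0917]
tool_rot: [3.141, 0.001, 0.001]
ft_force: [0.2, 1.2, 2.0]
grip_width: 0.0253
gripper_force: 30.0
```

>>> servo_tool(steps=[{"x": 0, "y": 0, "z": 0, "wx": 0, "wy": 0, "wz": 0}, {"x": 0, "y": 0, "z": 0, "wx": 0, "wy": 0, "wz": 0}, {"x": 0, "y": 0, "z": 0, "wx": 0, "wy": 0, "wz": 0}, {"x": 0, "y": 0, "z": 0, "wx": 0, "wy": 0, "wz": 0}, {"x": 0, "y": 0, "z": 0, "wx": 0, "wy": 0, "wz": 0}, {"x": 0, "y": 0, "z": 0, "wx": 0, "wy": 0, "wz": 0}, {"x": 0, "y": 0, "z": -0.02, "wx": 0, "wy": 0, "wz": 0}, {"x": 0, "y": 0, "z": -0.05, "wx": 0, "wy": 0, "wz": 0}, {"x": 0, "y": 0, "z": -0.09, "wx": 0, "wy": 0, "wz": 0}, {"x": -0.03, "y": -0.015, "z": -0.1, "wx": 0, "wy": 0, "wz": 0}], grip=-0.15)

```text
t: 21.75
tcp_pos: [0.5853, -0.2361, 0.1961]
tool_rot: [3.137, 0.001, 0.018]
ft_force: [0.2, 0.9, 1.0]
grip_width: 0.05
gripper_force: 0.0
```

>>> servo_tool(steps=[{"x": -0.04, "y": -0.02, "z": 0, "wx": 0, "wy": 0, "wz": 0}, {"x": -0.08, "y": -0.04, "z": 0, "wx": 0, "wy": 0, "wz": 0}, {"x": -0.12, "y": -0.06, "z": 0, "wx": 0, "wy": 0, "wz": 0}, {"x": -0.161, "y": -0.084, "z": 0, "wx": 0, "wy": 0, "wz": 0}, {"x": -0.161, "y": -0.084, "z": 0, "wx": 0, "wy": 0, "wz": 0}, {"x": -0.161, "y": -0.084, "z": 0, "wx": 0, "wy": 0, "wz": 0}, {"x": -0.161, "y": -0.084, "z": 0, "wx": 0, "wy": 0, "wz": 0}], grip=-0.5)

```text
t: 22.45
tcp_pos: [0.421, -0.1506, 0.1919]
tool_rot: [3.141, 0.001, 0.004]
ft_force: [0.9, -0.1, 0.8]
grip_width: 0.0652
gripper_force: 0.0
```

Down to TCP z 0.102.

>>> servo_tool(steps=[{"x": -0.001, "y": 0, "z": 0.03, "wx": 0, "wy": 0, "wz": 0}, {"x": -0.001, "y": 0, "z": 0.06, "wx": 0, "wy": 0, "wz": 0}, {"x": -0.001, "y": 0, "z": 0.08, "wx": 0, "wy": 0, "wz": 0}, {"x": -0.001, "y": 0, "z": 0.0895, "wx": 0, "wy": 0, "wz": 0}, {"x": -0.001, "y": 0, "z": 0.0895, "wx": 0, "wy": 0, "wz": 0}, {"x": -0.001, "y": 0, "z": 0.0895, "wx": 0, "wy": 0, "wz": 0}, {"x": -0.001, "y": 0, "z": 0.0895, "wx": 0, "wy": 0, "wz": 0}])

```text
t: 23.15
tcp_pos: [0.4197, -0.1506, 0.1027]
tool_rot: [3.141, 0.0, 0.004]
ft_force: [0.8, 0.1, 0.3]
grip_width: 0.0651
gripper_force: 0.0
```

>>> servo_tool(steps=[{"x": 0, "y": 0, "z": 0, "wx": 0, "wy": 0, "wz": 0}, {"x": 0, "y": 0, "z": 0, "wx": 0, "wy": 0, "wz": 0}, {"x": 0, "y": 0, "z": 0, "wx": 0, "wy": 0, "wz": 0}, {"x": 0, "y": 0, "z": 0, "wx": 0, "wy": 0, "wz": 0}, {"x": 0, "y": 0, "z": 0, "wx": 0, "wy": 0, "wz": 0}, {"x": 0, "y": 0, "z": 0, "wx": 0, "wy": 0, "wz": 0}, {"x": 0, "y": 0, "z": 0, "wx": 0, "wy": 0, "wz": 0}, {"x": 0, "y": 0, "z": 0, "wx": 0, "wy": 0, "wz": 0}, {"x": 0, "y": 0, "z": 0, "wx": 0, "wy": 0, "wz": 0}, {"x": 0, "y": 0, "z": 0, "wx": 0, "wy": 0, "wz": 0}], grip=1)

```text
t: 24.15
tcp_pos: [0.4188, -0.1505, 0.1018]
tool_rot: [3.142, 0.0, 0.0]
ft_force: [0.0, -0.5, 1.0]
grip_width: 0.0286
gripper_force: 30.0
```

>>> servo_tool(steps=[{"x": 0, "y": 0, "z": -0.01, "wx": 0, "wy": 0, "wz": 0}, {"x": 0, "y": 0, "z": -0.03, "wx": 0, "wy": 0, "wz": 0}, {"x": 0, "y": 0, "z": -0.06, "wx": 0, "wy": 0, "wz": 0}, {"x": 0.02, "y": -0.009, "z": -0.085, "wx": 0, "wy": 0, "wz": 0}, {"x": 0.05, "y": -0.022, "z": -0.09, "wx": 0, "wy": 0, "wz": 0}, {"x": 0.08, "y": -0.035, "z": -0.09, "wx": 0, "wy": 0, "wz": 0}, {"x": 0.11, "y": -0.048, "z": -0.09, "wx": 0, "wy": 0, "wz": 0}, {"x": 0.14, "y": -0.062, "z": -0.09, "wx": 0, "wy": 0, "wz": 0}, {"x": 0.17, "y": -0.075, "z": -0.09, "wx": 0, "wy": 0, "wz": 0}, {"x": 0.193, "y": -0.086, "z": -0.09, "wx": 0, "wy": 0, "wz": 0}, {"x": 0.204, "y": -0.09, "z": -0.09, "wx": 0, "wy": 0, "wz": 0}, {"x": 0.204, "y": -0.09, "z": -0.09, "wx": 0, "wy": 0, "wz": 0}])

```text
t: 25.35
tcp_pos: [0.6233, -0.06, 0.1915]
tool_rot: [-3.142, -0.001, 0.001]
ft_force: [-0.4, -0.6, -0.2]
grip_width: 0.0287
gripper_force: 30.0
```

>>> servo_tool(steps=[{"x": 0, "y": 0, "z": 0, "wx": 0, "wy": 0, "wz": 0}, {"x": 0, "y": 0, "z": 0, "wx": 0, "wy": 0, "wz": 0}, {"x": 0, "y": 0, "z": 0.02, "wx": 0, "wy": 0, "wz": 0}, {"x": 0, "y": 0, "z": 0.04, "wx": 0, "wy": 0, "wz": 0}, {"x": 0, "y": 0, "z": 0.06, "wx": 0, "wy": 0, "wz": 0}, {"x": 0, "y": 0, "z": 0.075, "wx": 0, "wy": 0, "wz": 0}, {"x": 0, "y": 0, "z": 0.082, "wx": 0, "wy": 0, "wz": 0}, {"x": 0, "y": 0, "z": 0.0845, "wx": 0, "wy": 0, "wz": 0}, {"x": 0, "y": 0, "z": 0.0845, "wx": 0, "wy": 0, "wz": 0}, {"x": 0, "y": 0, "z": 0.0845, "wx": 0, "wy": 0, "wz": 0}, {"x": 0, "y": 0, "z": 0.0845, "wx": 0, "wy": 0, "wz": 0}])

```text
t: 26.45
tcp_pos: [0.6231, -0.0604, 0.1082]
tool_rot: [-3.141, -0.0, -0.003]
ft_force: [-0.1, 0.9, -0.1]
grip_width: 0.0284
gripper_force: 30.0
```

>>> servo_tool(steps=[{"x": 0, "y": 0, "z": 0.001, "wx": 0, "wy": 0, "wz": 0}, {"x": 0, "y": 0, "z": 0.002, "wx": 0, "wy": 0, "wz": 0}, {"x": 0, "y": 0, "z": 0.002, "wx": 0, "wy": 0, "wz": 0}, {"x": 0, "y": 0, "z": 0.002, "wx": 0, "wy": 0, "wz": 0}])

```text
t: 26.85
tcp_pos: [0.623, -0.0604, 0.1058]
tool_rot: [3.142, 0.001, 0.001]
ft_force: [-1.2, -0.4, 2.7]
grip_width: 0.0285
gripper_force: 30.0
```

>>> servo_tool(steps=[{"x": 0, "y": 0, "z": 0, "wx": 0, "wy": 0, "wz": 0}, {"x": 0, "y": 0, "z": 0, "wx": 0, "wy": 0, "wz": 0}, {"x": 0, "y": 0, "z": 0, "wx": 0, "wy": 0, "wz": 0}, {"x": 0, "y": 0, "z": 0, "wx": 0, "wy": 0, "wz": 0}, {"x": 0, "y": 0, "z": 0, "wx": 0, "wy": 0, "wz": 0}, {"x": 0, "y": 0, "z": 0, "wx": 0, "wy": 0, "wz": 0}, {"x": 0, "y": 0, "z": -0.02, "wx": 0, "wy": 0, "wz": 0}, {"x": 0, "y": 0, "z": -0.05, "wx": 0, "wy": 0, "wz": 0}, {"x": 0, "y": 0, "z": -0.08, "wx": 0, "wy": 0, "wz": 0}, {"x": -0.03, "y": 0.02, "z": -0.08, "wx": 0, "wy": 0, "wz": 0}], grip=-0.15)

```text
t: 27.85
tcp_pos: [0.5978, -0.0792, 0.1901]
tool_rot: [3.141, 0.007, 0.02]
ft_force: [-0.0, -0.3, -0.5]
grip_width: 0.05
gripper_force: 0.0
```

>>> servo_tool(steps=[{"x": -0.035, "y": 0.026, "z": 0, "wx": 0, "wy": 0, "wz": 0}, {"x": -0.07, "y": 0.05, "z": 0, "wx": 0, "wy": 0, "wz": 0}, {"x": -0.105, "y": 0.077, "z": 0, "wx": 0, "wy": 0, "wz": 0}, {"x": -0.14, "y": 0.1, "z": 0, "wx": 0, "wy": 0, "wz": 0}, {"x": -0.175, "y": 0.13, "z": 0, "wx": 0, "wy": 0, "wz": 0}, {"x": -0.21, "y": 0.155, "z": 0, "wx": 0, "wy": 0, "wz": 0}, {"x": -0.2395, "y": 0.1766, "z": 0, "wx": 0, "wy": 0, "wz": 0}, {"x": -0.2395, "y": 0.1766, "z": 0, "wx": 0, "wy": 0, "wz": 0}, {"x": -0.2395, "y": 0.1766, "z": 0, "wx": 0, "wy": 0, "wz": 0}, {"x": -0.2395, "y": 0.1766, "z": 0, "wx": 0, "wy": 0, "wz": 0}, {"x": -0.2395, "y": 0.1766, "z": 0, "wx": 0, "wy": 0, "wz": 0}], grip=-0.5)

```text
t: 28.95
tcp_pos: [0.3542, -0.2567, 0.1853]
tool_rot: [3.141, 0.002, 0.001]
ft_force: [-0.1, 0.5, 0.0]
grip_width: 0.0651
gripper_force: 0.0
```

>>> servo_tool(steps=[{"x": 0, "y": 0, "z": 0.035, "wx": 0, "wy": 0, "wz": 0}, {"x": 0, "y": 0, "z": 0.07, "wx": 0, "wy": 0, "wz": 0}, {"x": 0, "y": 0, "z": 0.09, "wx": 0, "wy": 0, "wz": 0}, {"x": 0, "y": 0, "z": 0.097, "wx": 0, "wy": 0, "wz": 0}, {"x": 0, "y": 0, "z": 0.097, "wx": 0, "wy": 0, "wz": 0}, {"x": 0, "y": 0, "z": 0.097, "wx": 0, "wy": 0, "wz": 0}, {"x": 0, "y": 0, "z": 0.097, "wx": 0, "wy": 0, "wz": 0}])

```text
t: 29.65
tcp_pos: [0.3542, -0.2572, 0.0893]
tool_rot: [3.141, 0.001, 0.004]
ft_force: [-0.6, 0.4, -0.0]
grip_width: 0.0652
gripper_force: 0.0
```

>>> servo_tool(steps=[{"x": 0, "y": 0, "z": 0, "wx": 0, "wy": 0, "wz": 0}, {"x": 0, "y": 0, "z": 0, "wx": 0, "wy": 0, "wz": 0}, {"x": 0, "y": 0, "z": 0, "wx": 0, "wy": 0, "wz": 0}, {"x": 0, "y": 0, "z": 0, "wx": 0, "wy": 0, "wz": 0}, {"x": 0, "y": 0, "z": 0, "wx": 0, "wy": 0, "wz": 0}, {"x": 0, "y": 0, "z": 0, "wx": 0, "wy": 0, "wz": 0}, {"x": 0, "y": 0, "z": 0, "wx": 0, "wy": 0, "wz": 0}, {"x": 0, "y": 0, "z": 0, "wx": 0, "wy": 0, "wz": 0}, {"x": 0, "y": 0, "z": 0, "wx": 0, "wy": 0, "wz": 0}, {"x": 0, "y": 0, "z": 0, "wx": 0, "wy": 0, "wz": 0}], grip=1)

```text
t: 30.65
tcp_pos: [0.3535, -0.2573, 0.0884]
tool_rot: [3.141, 0.0, 0.001]
ft_force: [0.7, -1.3, 1.2]
grip_width: 0.0249
gripper_force: 30.0
```

>>> servo_tool(steps=[{"x": 0, "y": 0, "z": -0.01, "wx": 0, "wy": 0, "wz": 0}, {"x": 0, "y": 0, "z": -0.03, "wx": 0, "wy": 0, "wz": 0}, {"x": 0, "y": 0, "z": -0.06, "wx": 0, "wy": 0, "wz": 0}, {"x": 0.02, "y": 0.003, "z": -0.075, "wx": 0, "wy": 0, "wz": 0}, {"x": 0.05, "y": 0.007, "z": -0.08, "wx": 0, "wy": 0, "wz": 0}, {"x": 0.08, "y": 0.011, "z": -0.08, "wx": 0, "wy": 0, "wz": 0}, {"x": 0.11, "y": 0.016, "z": -0.08, "wx": 0, "wy": 0, "wz": 0}, {"x": 0.14, "y": 0.02, "z": -0.08, "wx": 0, "wy": 0, "wz": 0}, {"x": 0.165, "y": 0.024, "z": -0.08, "wx": 0, "wy": 0, "wz": 0}, {"x": 0.185, "y": 0.027, "z": -0.08, "wx": 0, "wy": 0, "wz": 0}, {"x": 0.1945, "y": 0.028, "z": -0.08, "wx": 0, "wy": 0, "wz": 0}, {"x": 0.1945, "y": 0.028, "z": -0.08, "wx": 0, "wy": 0, "wz": 0}])

```text
t: 31.85
tcp_pos: [0.5481, -0.2848, 0.1679]
tool_rot: [-3.141, -0.001, 0.001]
ft_force: [0.0, -0.2, -0.6]
grip_width: 0.0247
gripper_force: 30.0
```

>>> servo_tool(steps=[{"x": 0, "y": 0, "z": 0, "wx": 0, "wy": 0, "wz": 0}, {"x": 0, "y": 0, "z": 0, "wx": 0, "wy": 0, "wz": 0}, {"x": 0, "y": 0, "z": 0.02, "wx": 0, "wy": 0, "wz": 0}, {"x": 0, "y": 0, "z": 0.04, "wx": 0, "wy": 0, "wz": 0}, {"x": 0, "y": 0, "z": 0.058, "wx": 0, "wy": 0, "wz": 0}, {"x": 0, "y": 0, "z": 0.068, "wx": 0, "wy": 0, "wz": 0}, {"x": 0, "y": 0, "z": 0.073, "wx": 0, "wy": 0, "wz": 0}, {"x": 0, "y": 0, "z": 0.0755, "wx": 0, "wy": 0, "wz": 0}, {"x": 0, "y": 0, "z": 0.0755, "wx": 0, "wy": 0, "wz": 0}, {"x": 0, "y": 0, "z": 0.0755, "wx": 0, "wy": 0, "wz": 0}, {"x": 0, "y": 0, "z": 0.0755, "wx": 0, "wy": 0, "wz": 0}])

```text
t: 32.95
tcp_pos: [0.5481, -0.2852, 0.0935]
tool_rot: [3.141, 0.001, 0.002]
ft_force: [0.2, 0.1, -1.3]
grip_width: 0.025
gripper_force: 30.0
```

>>> servo_tool(steps=[{"x": 0, "y": 0, "z": 0.001, "wx": 0, "wy": 0, "wz": 0}, {"x": 0, "y": 0, "z": 0.0015, "wx": 0, "wy": 0, "wz": 0}, {"x": 0, "y": 0, "z": 0.0015, "wx": 0, "wy": 0, "wz": 0}, {"x": 0, "y": 0, "z": 0.0015, "wx": 0, "wy": 0, "wz": 0}])

```text
t: 33.35
tcp_pos: [0.5479, -0.2851, 0.0914]
tool_rot: [3.141, 0.0, 0.0]
ft_force: [-0.7, -0.5, 0.2]
grip_width: 0.025
gripper_force: 30.0
```

>>> servo_tool(steps=[{"x": 0, "y": 0, "z": 0, "wx": 0, "wy": 0, "wz": 0}, {"x": 0, "y": 0, "z": 0, "wx": 0, "wy": 0, "wz": 0}, {"x": 0, "y": 0, "z": 0, "wx": 0, "wy": 0, "wz": 0}, {"x": 0, "y": 0, "z": 0, "wx": 0, "wy": 0, "wz": 0}, {"x": 0, "y": 0, "z": 0, "wx": 0, "wy": 0, "wz": 0}, {"x": 0, "y": 0, "z": 0, "wx": 0, "wy": 0, "wz": 0}, {"x": 0, "y": 0, "z": -0.02, "wx": 0, "wy": 0, "wz": 0}, {"x": 0, "y": 0, "z": -0.05, "wx": 0, "wy": 0, "wz": 0}, {"x": 0, "y": 0, "z": -0.09, "wx": 0, "wy": 0, "wz": 0}, {"x": 0, "y": 0, "z": -0.12, "wx": 0, "wy": 0, "wz": 0}, {"x": -0.04, "y": 0, "z": -0.12, "wx": 0, "wy": 0, "wz": 0}, {"x": -0.08, "y": 0, "z": -0.12, "wx": 0, "wy": 0, "wz": 0}], grip=-0.15)

```text
t: 34.55
tcp_pos: [0.4677, -0.285, 0.2122]
tool_rot: [3.141, 0.001, 0.004]
ft_force: [-0.8, -1.0, -1.0]
grip_width: 0.0502
gripper_force: 0.0
```

>>> servo_tool(steps=[{"x": -0.04, "y": 0.03, "z": 0, "wx": 0, "wy": 0, "wz": 0}, {"x": -0.08, "y": 0.06, "z": 0, "wx": 0, "wy": 0, "wz": 0}, {"x": -0.1, "y": 0.1, "z": 0, "wx": 0, "wy": 0, "wz": 0}, {"x": -0.1, "y": 0.1, "z": 0, "wx": 0, "wy": 0, "wz": 0}, {"x": -0.1, "y": 0.1, "z": 0, "wx": 0, "wy": 0, "wz": 0}])

```text
t: 35.05
tcp_pos: [0.367, -0.3858, 0.2113]
tool_rot: [-3.142, 0.004, -0.0]
ft_force: [-0.3, 0.7, 0.3]
grip_width: 0.0501
gripper_force: 0.0
```

```bash
python3 - <<'E'
from bench import ctrl
from h import *
c=ctrl.camera("top");P=cloud(c)
cv2.imwrite("pics/t3.png",cv2.resize(c["img"][:,:,::-1],(768,576)))
M=P.reshape(-1,3)
def near(n,x,y,r,lo,hi):
    Q=M[(np.hypot(M[:,0]-x,M[:,1]-y)<r)&(M[:,2]>lo)&(M[:,2]<hi)];print(n,len(Q),Q.mean(0).round(4) if len(Q) else "")
near("eyeA",.6085,.0133,.035,.05,.09);near("eyeB",.6231,-.0603,.035,.05,.09)
near("oA",.610,-.2486,.03,.039,.06);near("oB",.5481,-.2854,.03,.039,.06)
near("lens",.571,.2255,.035,.018,.04);near("cult",.4545,-.0042,.045,.01,.03)
Q=roi(P,625,335,48,.004,.02);print("forc",np.round(cv2.minAreaRect(Q[:,:2].astype(np.float32))[0],4))
c=ctrl.camera("side");cv2.imwrite("pics/s3.png",cv2.resize(c["img"][:,:,::-1],(768,576)))
s=ctrl.get_state();print(s["t"],s["tcp_pos"])
E
```

```text
eyeA 151 [0.6081 0.0123 0.0647]
eyeB 155 [ 0.6225 -0.0602  0.0641]
oA 53 [ 0.6106 -0.2483  0.0452]
oB 55 [ 0.5483 -0.2815  0.0449]
lens 370 [0.5704 0.2245 0.0265]
cult 496 [ 0.4549 -0.004   0.0159]
forc [ 0.4225 -0.3518]
35.15 [ 0.36807138 -0.38470036  0.21121124]
```

View pics/s3.png

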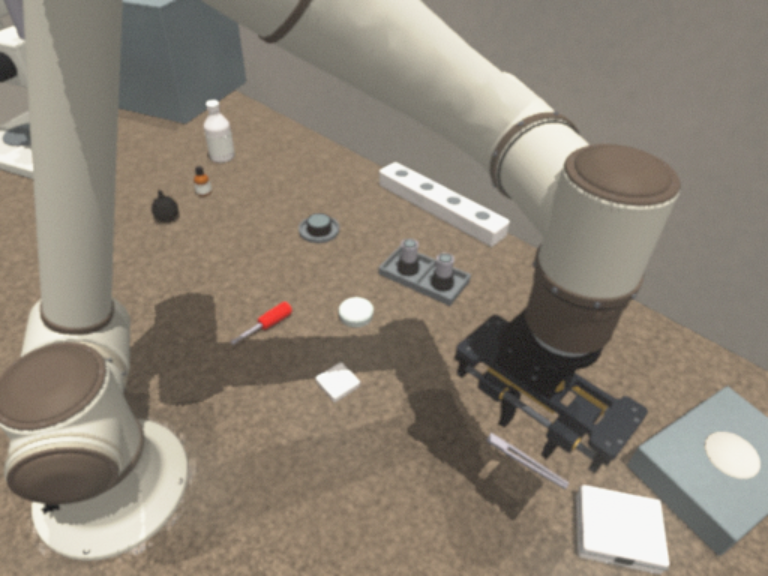

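View pics/t3.png

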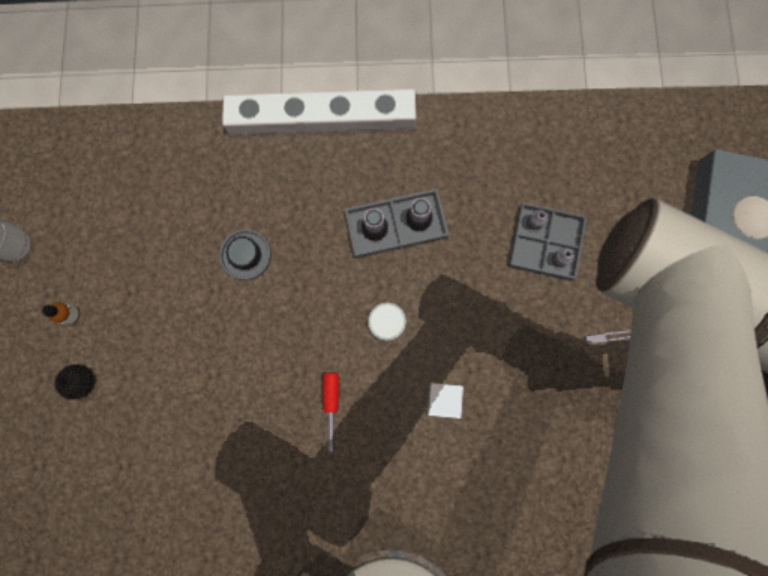

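The pictures show both eyepieces standing one to a bay (375,222 and 421,212), the objectives in opposite bays (539,218 and 563,258) and the lens flat in the dish (243,252). The culture dish and the forceps end (590,340) haven't moved.

```bash
python3 -c "
from bench import ctrl
print(ctrl.close_job())"
```

```text
the job is handed in; nothing more can be done
None
```

The job is handed in, result not reported back: the final camera check showed all five optics upright in their places, and the culture dish and the visible end of the forceps (the arm hid the rest) where they started.

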